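# Stow the bail pair and hold the kit case open

## Robot

A 7-joint arm with a two-finger parallel gripper is mounted at the origin on the work surface. World frame = base frame: x ahead of the robot, y to its left, z up, the work surface at z = 0. Lengths are in mm, angles in rad, forces in N, time in s.
With the tool pointing down it reaches from about 400 to 850 mm from the base axis. Payload 10.4 kg.
Tool frame: the origin (TCP) lies between the finger pads; the fingertips stand ctrl.tips_ahead ahead of it and the grasp point (between the pads) lies 3 mm ahead of it (ctrl.tips_ahead is the distance from the TCP to the fingertips, in mm); z points along the fingers, y is the line along which they close (so a half turn about z gives the same grasp; the last joint's range is limited). The gripper opens to 87 mm and grips with 3 to 60 N. Pads are 19 mm wide; open, the fingers measure 117 mm over their backs; the gripper's body (75 mm by 190 mm) begins 51 mm behind the grasp point.
Start: joints at [1.299, 0.332, -0.065, 1.46, 0.022, 1.35, -0.088], TCP at [153.921, -605.771, 244.576] pointing down, gripper open.
Joint ranges: [-2.6, 2.6], [-0.5, 2.12], [-1.47, 1.34], [0.16, 2.42], [-1.27, 4.41], [0.06, 2.06], [-2.6, 2.6]. Speed limits (rad/s): [2.22, 2.22, 2.79, 2.79, 3.14, 3.14, 3.14].

## Interface

Orientations are given as a unit quaternion [w, x, y, z].
In Python, from plant import ctrl gives the robot as it stands.
- The arm moves only by the shell command python3 -m jog 'ROWS' [FORCE]. ROWS is JSON, a list of rows, each a list of 7 numbers: the shift along the tool's x, y, z in cm, then the turn, a rotation vector about the tool's x, y, z in rad, then the opening, from 0 (shut) to 1 (fully open). In form: [[tx, ty, tz, ax, ay, az, grip], ...]. A call has 1 to 12 rows; each row shifts and turns the commanded pose from where the row before left it, along the tool's axes as they then stand; what a row does not reach is not made up. A row lasts 1/8 s, in which the tool goes at most 62.5 mm and 10.7 degrees, less where a joint would pass 70% of its speed; a pose out of reach is approached as far as the arm can. A call with a gripper value outside its range is refused whole. The fingers move at their own pace and stop on an object; FORCE is the grip in N (left out, the last holds). Time passes only in rows, so rows that do not move let the fingers close. It gives the time, the measured TCP pose, the force, the opening and the grip force at its end, in the units of the state.
- ctrl.get_obs(): the state, without advancing time (a new reading comes with each control period).
- ctrl.camera(name): name is "scene" or "top" or "wrist"; returns a dict with "frame" (420x560x3 uint8, red, green, blue), "intrinsics" (3x3 intrinsics, pixels), "position" and "orientation" of the camera in the world. Camera axes: x right, y down, z forward; pixel columns grow to the right and rows downward; lengths in mm; the calibration is good to about 2 mm. A picture is of the moment at which its call begins. There is no depth.
- ctrl.close_job(): hands the job in; it is judged then, once.
Trained networks look in a picture, given as the dict that the camera call returned (one of the last four; its "shot" number tells which), for a name from the list of things; names that differ only in an ending like _2 or _b are one class to them, and where a whole thing is asked for, a point or a joint stands for the part that bears it (a point fixed in the world has none). Each returns a list of dicts, best first, with "conf" (0 to 1); they miss things now and then, are a little off and sometimes report something else, mostly with a low value. They report only what shows in the picture. A call takes as long as a camera call.
- ctrl.spot_in(thing, picture): "bbox" ([centre column, centre row, width, height] in pixels, round what is visible of it).
- ctrl.masks_of(thing, picture): "mask" (420x560 bool, what is visible of it) and "bbox" ([centre column, centre row, width, height] in pixels, round what is visible of it).
- ctrl.spot_point(thing, picture): "point" ([row, column] in pixels: a listed point, or the origin of a listed thing).
The state is a dict: "clock": time; "joint_pos": joint angles; "qvel": joint speeds; "tau": joint torques, N m; "ee_pos": TCP position; "tool_rot": TCP orientation; "force": force on the tool from outside, world axes, zero at the start; "ft_torque": the same for the moment, N m; "width": opening from 0.0 (shut) to 1.0 (fully open); "grasp_force": force on a finger pad.
Only numpy, scipy, OpenCV 4.12 (cv2) and the standard library are available. Lean on these libraries where they do the work, as an engineer would, in place of code of your own. Each camera call takes 0.05 s, during which the arm holds its last target. There are 200 camera calls.

## Task

Help me pack the kit case: first slide the standing bail pair, cap end down, fully home into the upright sleeve on the end of the black case and let go of it. Then, with the gripper, lift the case's spring-shut lid to 60 degrees from closed and keep it there so that I can load the rest; finish while still holding the lid at 60 degrees, because it snaps shut if let go. Leave the ball, cone, mug, flask, tape roll and tin where they stand.

Things in the scene. Friction and masses are not known exactly. Their poses are not given: they have to be found in the camera images.
- bails_mid (a point): Centre (55.5 mm up) of the loose bail pair, 90 g, standing upright: two pale ash bails side by side along its x, 35 (x) by 16 (y) by 111 mm tall, the last 14 mm thinner. Black foot cap 40x20 mm, 13 mm tall, 36x16 in its lowest 3 mm; black band 40x20 mm, 40 to 52 mm up. z up. Grip across the 16 mm (its y) on the wood 55 to 97 mm up. A half turn about z makes no difference
- sleeve_mouth (a point): Centre of the mouth, at the rim 92 mm up, of the open-topped aluminium sleeve fixed upright on the case's right-hand (-y) end. Hole 43 mm (this frame's x) by 23 mm (y), 60 mm deep, closed floor, walls 4 mm. With the bail pair home its centre is 4.5 mm below this point. z up, x and y turned with the case: x from its front (robot side) to its hinge side, y along its length
- lid_knob (a point): Centre of the lid's pull: a black round bar 34 mm long, 20 mm thick, lying along the case's y, on a 10 mm thick stem 45 mm in front of the middle of the lid's front edge, clear on both sides; 81 mm up when the lid is shut. Pinched on its two flat ends (along y) it can turn between the fingers as the lid rises; it can also be lifted from below
- lid_hinge (a point): Middle of the lid's level hinge line, along the case's y at the lid's far edge, 81 mm up; the pull's centre is 215 mm from it, straight towards the case's front when shut. The lid is a flat black plate 174 (x) by 224 (y) by 10 mm
- lid (a joint): Opening angle of the lid in rad: 0 is shut and level, 1.047 is 60 degrees, stop at 1.75. No catch has to be undone: a spring and the lid's own weight (about 350 g) shut it; holding it at the pull takes about 2 to 4 N square to the lid (some 6 N straight up at 60 degrees)
- case: The black aluminium case, fixed to the ledge, 170 mm (x) by 220 mm (y), 86 mm high with the lid shut; origin under its centre, -x is its front. The sleeve stands 129.5 mm towards -y of it, 20 mm towards -x
- ball_center (a point): Centre of the white practice ball, 71 mm in diameter, resting on a small black rubber ring; leave alone
- cone: Orange plastic marker cone, 110 mm tall, base 90 mm in diameter; origin under its centre; leave alone
- mug: Green ceramic mug, 76 mm in diameter, 90 mm tall, handle on its +y side; origin under its centre; leave alone
- flask: Aluminium flask, 66 mm in diameter, 140 mm tall; origin under its centre; leave alone
- tape: Roll of tape lying flat, 68 mm in diameter, 25 mm high; origin under its centre; leave alone
- tin: Round flat metal wax tin with a lid, 64 mm in diameter, 50 mm tall; origin under its centre; leave alone

How it is judged:
By the outcome, as a careful person would: the job done as asked, in the order asked, and still so for the second after the job is handed in, while the arm keeps its last pose, push and grip.
It also fails if it takes over 72 s, if anything falls off the work surface, if the arm or the gripper's body presses on something with over 40 N, if the wrist force passes 120 N, or if a joint passes its speed limit or range.

## Working session

There is one attempt and no reset: what is moved stays moved. The work goes in short steps, Python scripts to look and compute and a shell command to move; the robot and the scene stay as the last step left them, time stands still between calls to the robot, and variables do not carry over. Pictures are saved under pics/ and viewed, at most 10 in all, crops included, and the job is handed in when it is done.

```bash
ls; mkdir -p pics; cat > h.py <<'E'
import numpy as np, cv2
from scipy.spatial.transform import Rotation as R
from plant import ctrl
def rot(q): return R.from_quat(np.roll(q,-1)).as_matrix()
def ray(p,rc):
    K=np.array(p["intrinsics"]);d=rot(p["orientation"])@np.linalg.solve(K,[rc[1],rc[0],1.]);return np.array(p["position"]),d/np.linalg.norm(d)
def atz(p,rc,z):
    o,d=ray(p,rc);return o+d*(z-o[2])/d[2]
def proj(p,X):
    v=np.array(p["intrinsics"])@(rot(p["orientation"]).T@(np.array(X,float)-p["position"]));return v[:2]/v[2]
def tri(rs):
    A=0;b=0
    for o,d in rs:
        M=np.eye(3)-np.outer(d,d);A=A+M;b=b+M@o
    return np.linalg.solve(A,b)
def save(p,n): cv2.imwrite(f"pics/{n}.png",p["frame"][:,:,::-1])
E
cat > m1.py <<'E'
from h import *
np.set_printoptions(precision=1,suppress=True)
o=ctrl.get_obs();print(o,ctrl.tips_ahead)
P={n:ctrl.camera(n) for n in("scene","top")}
save(P["scene"],"s1");save(P["top"],"t1")
for n in P: print(n,P[n]["position"],P[n]["intrinsics"])
for t,z in dict(bails_mid=55.5,sleeve_mouth=92,lid_knob=81,lid_hinge=81,case=0,ball_center=45,cone=0,mug=0,flask=0,tape=0,tin=0).items():
    rs=[]
    for n in P:
        r=ctrl.spot_point(t,P[n])[:2]
        for i in r: print(t,n,i["conf"],np.array(i["point"]),atz(P[n],i["point"],z))
        if r: rs.append(ray(P[n],r[0]["point"]))
    if len(rs)==2: print("   tri",tri(rs))
E
python3 m1.py
```

```text
pics
{'clock': 0.0, 'joint_pos': array([ 1.3,  0.3, -0.1,  1.5,  0. ,  1.3, -0.1]), 'qvel': array([-0.,  0.,  0., -0.,  0., -0.,  0.]), 'tau': array([ -0. , -62.3,   0. , -39. ,  -0.1,   0. ,   0. ]), 'ee_pos': array([ 153.8, -605.4,  243.8]), 'tool_rot': array([-0. ,  1. ,  0.1, -0. ]), 'force': array([ 0.1, -0.4,  0.2]), 'ft_torque': array([-0. ,  0. , -0.1]), 'grasp_force': 0.0, 'width': 1.006077594644968} 22.0
scene [1099.6  767.4  773.8] [[499.2   0.  286.7]
 [  0.  499.2 218.7]
 [  0.    0.    1. ]]
top [ 346.2   55.3 1460.7] [[528.4   0.  282.2]
 [  0.  528.4 211.2]
 [  0.    0.    1. ]]
bails_mid scene 0.73 [185.  247.7] [ 504.  -179.6   55.5]
bails_mid top 0.53 [241.1 363.8] [ 499.  -190.5   55.5]
   tri [ 498.7 -190.8   48. ]
sleeve_mouth scene 0.91 [233.6 258.8] [624.4  47.1  92. ]
sleeve_mouth top 0.8 [192.5 275.2] [626.4  45.7  92. ]
   tri [625.4  46.5  92.4]
lid_knob scene 0.65 [233.2 333.8] [482.1 135.6  81. ]
lid_knob top 0.74 [245.2 239. ] [488.9 141.8  81. ]
lid_knob top 0.2 [167.5 220.1] [698.3 192.6  81. ]
   tri [488.1 141.5  87.6]
lid_hinge scene 0.56 [288.2 27
[... 513 characters left out ...]
03.6    0. ]
   tri [ 611.5 -304.     1.2]
mug scene 0.64 [174.7 237.2] [ 451.5 -317.9    0. ]
mug top 0.91 [260.3 411.7] [ 450.2 -331.4    0. ]
mug top 0.4 [246.6 238. ] [493.4 149.6   0. ]
   tri [ 447.9 -330.8   -6.8]
flask scene 0.91 [382.3 396.3] [609.2 454.7   0. ]
flask top 0.95 [204.4 126.4] [615.  461.3   0. ]
flask top 0.68 [278.  314.1] [404.7 -59.3   0. ]
   tri [613.9 458.5   8.2]
tape scene 0.75 [208.1 309.3] [389.9 -58.9   0. ]
tape top 0.66 [279.1 316.3] [401.6 -65.3   0. ]
tape top 0.37 [170.9 217.1] [709.1 209.1   0. ]
   tri [396.9 -60.6   3.1]
tin scene 0.6 [228.1 173.2] [ 720.  -199.2    0. ]
tin top 0.69 [164.4 359. ] [ 725.  -194.9    0. ]
   tri [ 723.  -193.5    5.1]
```

View pics/s1.png

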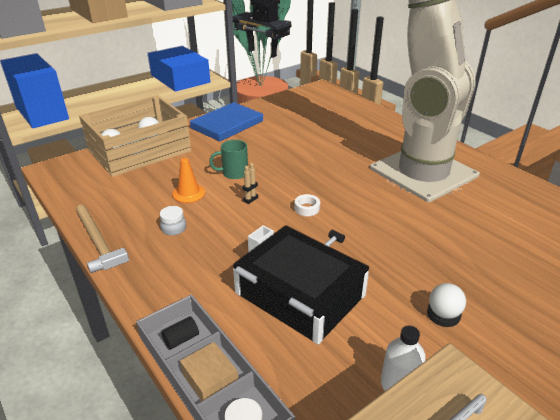

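View pics/t1.png

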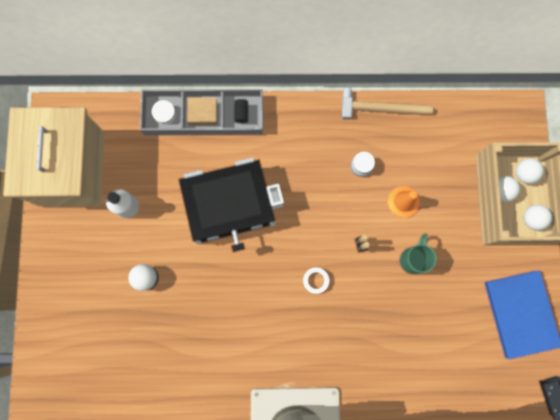

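Both pictures agree with the networks. In the top view the case is at (228,203) with its knob at (238,246), the sleeve at (275,193) and the bails at (363,242). Case yaw is about 14°, and the knob–hinge distance is 216 mm, which matches the 215 mm given. I'll go above the bails for a wrist view.

```bash
cat >> h.py <<'E'
def plan(pos,yaw=None,M=None):
    "shift in tool axes [cm] (before turning) and turn rotvec; yaw = world direction of tool x, tool down"
    o=ctrl.get_obs();T=rot(o["tool_rot"])
    if yaw is not None:
        c,s=np.cos(yaw),np.sin(yaw);M=np.array([[c,s,0],[s,-c,0],[0,0,-1.]])
    sh=T.T@(np.array(pos,float)-o["ee_pos"])/10
    rv=R.from_matrix(T.T@M).as_rotvec() if M is not None else np.zeros(3)
    print("pos",o["ee_pos"].round(1),"yaw",np.degrees(np.arctan2(T[1,0],T[0,0])).round(2),"q",o["joint_pos"].round(2),"F",o["force"].round(1),"w",round(o["width"],3),"t",o["clock"])
    print("shift cm",sh.round(2),"turn",rv.round(3))
E
python3 -c "
from h import *
plan([498,-190,260],0.1)"
```

```text
pos [ 153.9 -605.8  244.6] yaw 14.25 q [ 1.3   0.33 -0.06  1.46  0.02  1.35 -0.09] F [ 0.9 -0.2  0.4] w 1.0 t 1.2
shift cm [ 43.59 -31.82  -1.54] turn [ 0.    -0.     0.149]
```

```bash
python3 -m jog '[[3.9,-2.9,-0.4,0,0,0,1],[3.9,-2.9,-0.4,0,0,0,1],[3.9,-2.9,-0.4,0,0,0,1],[3.9,-2.9,-0.4,0,0,0,1],[3.9,-2.9,0,0,0,0,1],[3.9,-2.9,0,0,0,0,1],[3.9,-2.9,0,0,0,0,1],[3.9,-2.9,0,0,0,0,1],[3.9,-2.9,0,0,0,0,1],[3.9,-2.9,0,0,0,0,1],[3.9,-2.9,0,0,0,0,1],[0,0,0,0,0,0,1]]'
cat > m2.py <<'E'
from h import *
np.set_printoptions(precision=1,suppress=True)
plan([498,-190,260],0.25)
p=ctrl.camera("wrist");save(p,"w1");print(p["position"],p["intrinsics"][0][0],rot(p["orientation"]))
for r in ctrl.spot_point("bails_mid",p)[:2]: print(r["conf"],r["point"],atz(p,r["point"],55.5))
for r in ctrl.masks_of("bails_mid",p)[:1]:
    print(r["conf"],r["bbox"])
    u,v,w,h=[int(x) for x in r["bbox"]];a=p["frame"][max(0,v-h):v+h,max(0,u-w):u+w]
    cv2.imwrite("pics/w1c.png",cv2.resize(a[:,:,::-1],None,fx=3,fy=3)[:600,:800]);print(max(0,u-w),max(0,v-h))
E
python3 m2.py
```

```text
clock: 2.7
ee_pos: [493.1, -187.0, 260.7]
tool_rot: [-0.001, 0.992, 0.127, 0.001]
force: [-0.0, -0.8, -0.4]
width: 1.003
grasp_force: 0.0
pos [ 493.1 -187.   260.7] yaw 14.63 q [ 0.7  0.1 -0.5  1.7  0.1  1.3 -1.1] F [-0.  -0.8 -0.4] w 1.003 t 2.7
shift cm [0.4 0.4 0.1] turn [-0. -0.  0.]
[ 561.9 -169.   401.1] 294.46563341385183 [[ 0.3 -0.9 -0.3]
 [-1.  -0.2 -0.1]
 [-0.   0.3 -1. ]]
0.9 [184.5, 281.2] [ 498.8 -183.    55.5]
0.65 [282.8, 190.1, 18.7, 46.3]
264 144
```

View pics/w1.png

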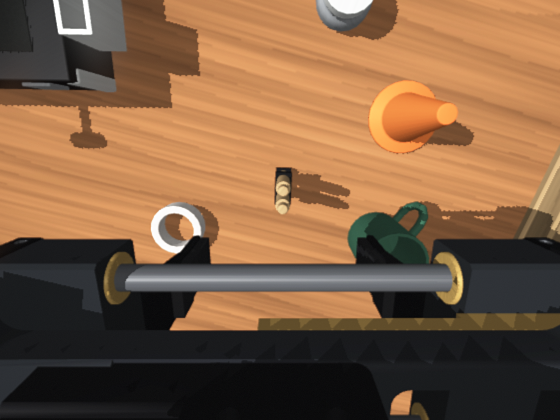

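The wrist view shows the bails at (283,190), with their long axis roughly along tool x. I'll move closer and fit position and yaw by matching the silhouette.

```bash
python3 -m jog '[[-3,0.4,3,0,0,0,1],[-3,0,3,0,0,0,1],[0,0,0,0,0,0,1],[0,0,0,0,0,0,1]]'
cat >> h.py <<'E'
from scipy.optimize import minimize
def bx(cx,cy,z0,z1,sx,sy): return np.array([[cx+a*sx/2,cy+b*sy/2,z] for a in(-1,1) for b in(-1,1) for z in(z0,z1)])
BAIL=[bx(0,0,0,3,36,16),bx(0,0,3,13,40,20),bx(-9.5,0,13,97,16,16),bx(9.5,0,13,97,16,16),bx(-9.5,0,97,111,9,9),bx(9.5,0,97,111,9,9),bx(0,0,40,52,40,20)]
SLV=[bx(0,0,-92,0,51,31)]
def sil(p,parts,x,y,z,yaw,S=4):
    im=np.zeros((420*S,560*S),np.uint8);c,s=np.cos(yaw),np.sin(yaw)
    for b in parts:
        q=b@np.array([[c,s,0],[-s,c,0],[0,0,1]])+[x,y,z]
        uv=np.array([proj(p,k) for k in q])
        cv2.fillConvexPoly(im,cv2.convexHull(np.round((uv+.5)*S).astype(np.int32)),1)
    return cv2.resize(im.astype(np.float32),(560,420),interpolation=cv2.INTER_AREA)
def fit(views,parts,x0,z):
    def f(v):
        e=0
        for p,m in views:
            s=sil(p,parts,v[0],v[1],z,v[2]);e+=np.abs(s-m).sum()/m.sum()
        return e
    best=None
    for dy in(-.3,-.1,.1,.3):
        r=minimize(f,[x0[0],x0[1],x0[2]+dy],method="Nelder-Mead",options=dict(initial_simplex=np.array([[0,0,0],[4,0,0],[0,4,0],[0,0,.15]])+[x0[0],x0[1],x0[2]+dy],xatol=.05,fatol=1e-4))
        print(r.x.round(2),round(r.fun,3))
        if best is None or r.fun<best.fun:best=r
    return best.x
E
cat > m3.py <<'E'
from h import *
plan([498,-186,200])
p=ctrl.camera("wrist");save(p,"w2");t=ctrl.camera("top");s=ctrl.camera("scene")
V=[]
for q in(p,s):
    r=ctrl.masks_of("bails_mid",q)
    if r:
        print(r[0]["conf"],r[0]["bbox"]);V.append((q,r[0]["mask"].astype(np.float32)))
x=None
for v in V: x=fit([v],BAIL,[498,-186,.25],0)
pt=ctrl.spot_point("bails_mid",p);print(pt[0],atz(p,pt[0]["point"],55.5))
x=fit(V[:1],BAIL,[498,-186,.25],0)
m=V[0][1];u,v,w,h=[int(k) for k in r[0]["bbox"]] if 0 else [int(k) for k in ctrl.masks_of("bails_mid",p)[0]["bbox"]]
a=p["frame"].copy()
cs,_=cv2.findContours((sil(p,BAIL,*x[:2],0,x[2])>.5).astype(np.uint8),0,2)
b=a.copy();cv2.drawContours(b,cs,-1,(255,0,0),1)
c=np.hstack([i[max(0,v-50):v+50,max(0,u-50):u+50] for i in(a,b)])
cv2.imwrite("pics/w2c.png",cv2.resize(c[:,:,::-1],None,fx=4,fy=4,interpolation=0))
E
python3 m3.py
```

```text
clock: 3.35
ee_pos: [434.3, -210.4, 201.4]
tool_rot: [0.0, 0.992, 0.123, 0.001]
force: [0.1, 0.2, -0.2]
width: 1.001
grasp_force: 0.0
pos [ 434.3 -210.4  201.4] yaw 14.17 q [ 0.79  0.08 -0.45  1.86  0.04  1.21 -0.99] F [ 0.1  0.2 -0.2] w 1.001 t 3.35
shift cm [ 6.78 -0.81  0.15] turn [0. 0. 0.]
0.88 [274.6, 137.5, 26.8, 47.6]
0.83 [251.1, 185.9, 18.5, 40.1]
[ 4.9383e+02 -1.8624e+02  2.3000e-01] 0.094
[ 4.9390e+02 -1.8623e+02  2.4000e-01] 0.094
[ 4.9391e+02 -1.8599e+02  2.2000e-01] 0.093
[ 4.9394e+02 -1.8610e+02  2.3000e-01] 0.093
[ 4.9396e+02 -1.8576e+02  4.1000e-01] 0.108
[ 4.9398e+02 -1.8613e+02  4.3000e-01] 0.11
[ 4.9377e+02 -1.8566e+02  4.8000e-01] 0.113
[ 4.9385e+02 -1.8590e+02  4.1000e-01] 0.109
{'point': [136.8, 273.2], 'conf': 0.86} [ 493.31900904 -185.98146583   55.5       ]
[ 4.9383e+02 -1.8624e+02  2.3000e-01] 0.094
[ 4.9390e+02 -1.8623e+02  2.4000e-01] 0.094
[ 4.9391e+02 -1.8599e+02  2.2000e-01] 0.093
[ 4.9394e+02 -1.8610e+02  2.3000e-01] 0.093
```

View pics/w2c.png

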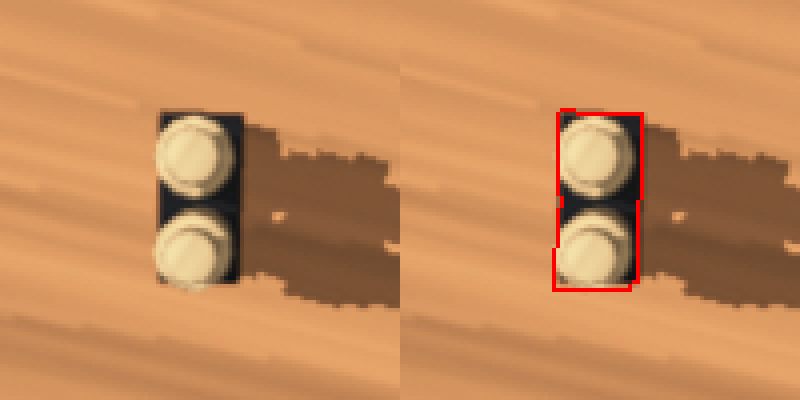

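The fit is tight: bails at (493.9, −186.1), yaw ≈ 0.23, so no turn is needed. I'll grasp 84 mm up (TCP z = 87) to keep the fingertips above the sleeve rim at home.

```bash
python3 -c "
from h import *
plan([493.9,-186.1,87],.235)"
```

```text
pos [ 434.4 -209.5  200.8] yaw 14.28 q [ 0.79  0.08 -0.45  1.87  0.04  1.21 -0.99] F [0.6 0.5 0.7] w 0.999 t 3.7
shift cm [ 6.34 -0.81 11.38] turn [ 0.    -0.     0.014]
```

```bash
python3 -m jog '[[3.2,-0.4,0,0,0,0,1],[3.15,-0.4,0,0,0,0.014,1],[0,0,0,0,0,0,1],[0,0,3,0,0,0,1],[0,0,3,0,0,0,1],[0,0,3,0,0,0,1],[0,0,2.4,0,0,0,1],[0,0,0,0,0,0,1],[0,0,0,0,0,0,1]]' 25; python3 -c "
from h import *
plan([493.9,-186.1,87],.235)"
```

```text
clock: 4.82
ee_pos: [493.8, -186.7, 87.6]
tool_rot: [0.0, 0.993, 0.117, 0.0]
force: [-0.2, -0.3, 0.5]
width: 0.999
grasp_force: 0.0
pos [ 493.8 -186.7   87.6] yaw 13.44 q [ 0.69  0.31 -0.47  1.87  0.17  1.   -1.19] F [-0.2 -0.3  0.5] w 0.999 t 4.825
shift cm [ 0.02 -0.05  0.06] turn [ 0.001 -0.001 -0.   ]
```

```bash
python3 -m jog '[[0,0,0,0,0,0,0],[0,0,0,0,0,0,0],[0,0,0,0,0,0,0],[0,0,0,0,0,0,0],[0,0,0,0,0,0,0],[0,0,-2,0,0,0,0],[0,0,-3,0,0,0,0],[0,0,-3,0,0,0,0],[0,0,-3,0,0,0,0],[0,0,-3,0,0,0,0],[0,0,0,0,0,0,0],[0,0,0,0,0,0,0]]' 25; python3 -c "
from h import *
plan([625.4,46,228],.246)"
```

```text
clock: 6.32
ee_pos: [493.3, -186.2, 225.9]
tool_rot: [-0.0, 0.993, 0.117, -0.0]
force: [-0.2, -0.8, -0.9]
width: 0.012
grasp_force: 0.0
pos [ 493.3 -186.2  225.9] yaw 13.45 q [ 0.72  0.16 -0.49  1.72  0.08  1.28 -1.12] F [-0.2 -0.8 -0.9] w 0.012 t 6.325
shift cm [ 18.25 -19.51  -0.21] turn [-0.     0.001 -0.011]
```

The gripper closed on nothing, so I need to look.

```bash
cat > m4.py <<'E'
from h import *
p=ctrl.camera("wrist");s=ctrl.camera("scene");t=ctrl.camera("top")
c=np.hstack([cv2.resize(p["frame"],(400,300)),cv2.resize(s["frame"][130:280,150:350],(400,300),interpolation=0)])
cv2.imwrite("pics/w3.png",c[:,:,::-1])
for q in(p,s,t):
    for r in ctrl.spot_point("bails_mid",q)[:2]: print(r,atz(q,r["point"],55.5),atz(q,r["point"],10))
E
python3 m4.py
```

```text
{'point': [194.3, 281.6], 'conf': 0.87} [ 494.72509237 -184.11167437   55.5       ] [ 484.77969452 -186.26365721   10.        ]
{'point': [114.7, 413.6], 'conf': 0.58} [ 605.49426601 -294.27087143   55.5       ] [ 611.77198964 -312.55663931   10.        ]
{'point': [185.0, 251.8], 'conf': 0.97} [ 495.29480557 -173.09256071   55.5       ] [ 457.01311903 -232.67271714   10.        ]
```

View pics/w3.png

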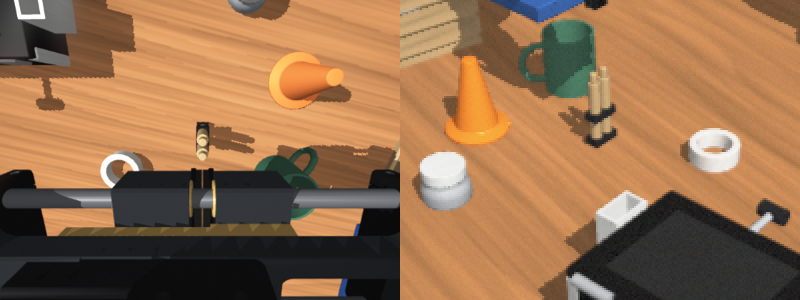

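The bails still stand undisturbed. The fingers were just slow, and the lift began before they had closed. I'll re-measure, open and retry with a longer close.

```bash
python3 -m jog '[[-4.5,0,0,0,0,0,0.7],[0,0,0,0,0,0,0.7],[0,0,0,0,0,0,0.7],[0,0,0,0,0,0,0.7],[0,0,0,0,0,0,0.7],[0,0,0,0,0,0,0.7]]'; python3 - <<'E'
from h import *
p=ctrl.camera("wrist");r=ctrl.masks_of("bails_mid",p)[0];print(r["conf"],r["bbox"])
x=fit([(p,r["mask"].astype(np.float32))],BAIL,[494,-186,.24],0)
plan([x[0],x[1],87],x[2])
E
```

```text
clock: 7.38
ee_pos: [450.0, -196.5, 226.5]
tool_rot: [-0.0, 0.993, 0.117, -0.0]
force: [-0.4, -0.2, 0.1]
width: 0.604
grasp_force: 0.0
0.56 [283.0, 153.7, 26.0, 42.7]
[ 4.9527e+02 -1.8543e+02  2.4000e-01] 0.133
[ 4.9483e+02 -1.8544e+02  2.4000e-01] 0.133
[ 4.9387e+02 -1.8558e+02  2.3000e-01] 0.137
[ 4.9466e+02 -1.8556e+02  2.2000e-01] 0.135
pos [ 449.9 -196.6  226.5] yaw 13.47 q [ 0.78  0.08 -0.48  1.81  0.04  1.26 -1.05] F [ 0.3 -0.2 -0. ] w 0.667 t 7.475
shift cm [ 4.67 -0.03 13.95] turn [-0.    -0.    -0.001]
```

```bash
python3 -m jog '[[4.6,0,0,0,0,0,0.6],[0,0,0,0,0,0,0.6],[0,0,4,0,0,0,0.6],[0,0,4,0,0,0,0.6],[0,0,4,0,0,0,0.6],[0,0,1.95,0,0,0,0.6],[0,0,0,0,0,0,0.6],[0,0,0,0,0,0,0]]' 25; python3 -m jog '[[0,0,0,0,0,0,0],[0,0,0,0,0,0,0],[0,0,0,0,0,0,0],[0,0,0,0,0,0,0],[0,0,0,0,0,0,0],[0,0,0,0,0,0,0],[0,0,0,0,0,0,0]]'
```

```text
clock: 8.48
ee_pos: [495.0, -186.4, 88.1]
tool_rot: [0.0, 0.993, 0.117, 0.001]
force: [0.1, -0.6, 0.1]
width: 0.55
grasp_force: 0.0
clock: 9.35
ee_pos: [494.7, -186.0, 87.2]
tool_rot: [0.0, 0.993, 0.117, 0.0]
force: [-0.1, 0.9, 3.8]
width: 0.17
grasp_force: 25.0
```

```bash
python3 -m jog '[[0,0,-2,0,0,0,0],[0,0,-4,0,0,0,0],[0,0,-4,0,0,0,0],[0,0,-4,0,0,0,0],[2.2,-3.5,0,0,0,0,0],[2.2,-3.5,0,0,0,0,0],[2.2,-3.5,0,0,0,0,0],[0,0,0,0,0,0,0],[0,0,0,0,0,0,0]]'
cat > m5.py <<'E'
from h import *
np.set_printoptions(precision=1,suppress=True)
plan([625.4,46,228],.246)
ps=[ctrl.camera(n) for n in("wrist","scene","top")];save(ps[0],"w4")
for t,z in(("sleeve_mouth",92),("lid_knob",81),("lid_hinge",81)):
    rs=[]
    for q in ps:
        r=ctrl.spot_point(t,q)[:1]
        if r and r[0]["conf"]>.4: rs.append(ray(q,r[0]["point"]));print(t,r[0]["conf"],np.array(r[0]["point"]),atz(q,r[0]["point"],z))
    if len(rs)>1:print(tri(rs))
for q in ps[:1]:
    r=ctrl.spot_in("sleeve_mouth",q);print(r[:1])
E
python3 m5.py
```

```text
clock: 10.48
ee_pos: [534.0, -69.1, 226.6]
tool_rot: [0.0, 0.993, 0.117, -0.0]
force: [0.4, -0.4, -0.6]
width: 0.176
grasp_force: 25.0
pos [534.  -69.1 226.6] yaw 13.44 q [ 0.6  0.2 -0.6  1.7  0.1  1.3 -1.4] F [ 0.4 -0.4 -0.6] w 0.176 t 10.475
shift cm [11.6 -9.1 -0.1] turn [ 0.  0. -0.]
sleeve_mouth 0.76 [ 78.9 177. ] [621.5  46.2  92. ]
sleeve_mouth 0.82 [232.9 258.9] [622.8  45.2  92. ]
sleeve_mouth 0.58 [193. 275.] [625.1  46.3  92. ]
[623.2  46.1  93. ]
lid_knob 0.72 [201.   59.8] [482.5 148.2  81. ]
lid_knob 0.69 [235.5 335.7] [484.2 144.3  81. ]
lid_knob 0.71 [247.1 236.4] [484.  148.6  81. ]
[484.3 147.   82.9]
lid_hinge 0.74 [207.8 306.6] [468.6  22.8  81. ]
lid_hinge 0.73 [169.2 220.9] [693.6 190.4  81. ]
[635.7 188.1 250.6]
[{'bbox': [106.0, 106.7, 212.0, 213.4], 'conf': 0.97}]
```

View pics/w4.png

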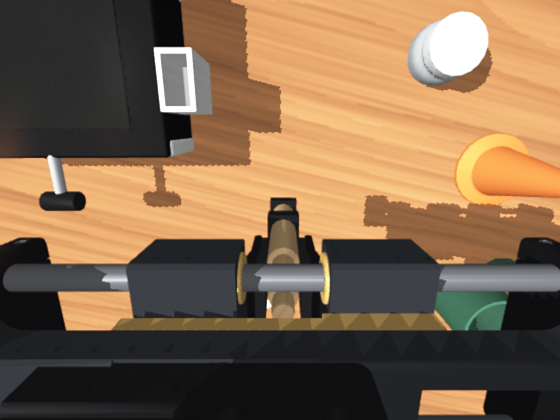

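The bails are held and the white sleeve rim is clear at (175,80). I'll move so it sits straight ahead, then measure the rim corners on the z = 92 plane.

```bash
python3 -m jog '[[1.6,-3,0,0,0,0,0],[1.6,-3,0,0,0,0,0],[1.6,-3,0,0,0,0,0],[0,0,0,0,0,0,0],[0,0,0,0,0,0,0]]'
cat > m6.py <<'E'
from h import *
np.set_printoptions(precision=2,suppress=True)
plan([624,46,228],.246)
p=ctrl.camera("wrist");save(p,"w5")
r=ctrl.spot_point("sleeve_mouth",p)[0];print(r,atz(p,r["point"],92))
v,u=[int(k) for k in r["point"]]
g=p["frame"].min(2);print(g[max(0,v-60):v+60:6,max(0,u-40):u+40:4])
m=np.zeros_like(g);m[max(0,v-60):v+60,max(0,u-45):u+45]=(g>215)[max(0,v-60):v+60,max(0,u-45):u+45]
ys,xs=np.nonzero(m);W=np.array([atz(p,(a,b),92)[:2] for a,b in zip(ys,xs)]).astype(np.float32)
print(len(W),cv2.minAreaRect(W))
E
python3 m6.py
```

```text
clock: 11.75
ee_pos: [560.0, 29.5, 226.9]
tool_rot: [0.0, 0.993, 0.117, -0.0]
force: [0.1, -0.4, -0.8]
width: 0.176
grasp_force: 25.0
pos [560.   29.5 226.9] yaw 13.44 q [ 0.42  0.26 -0.65  1.63  0.17  1.3  -1.59] F [ 0.1 -0.4 -0.8] w 0.176 t 11.75
shift cm [ 6.61 -0.11 -0.11] turn [ 0.    0.   -0.01]
{'point': [136.5, 280.7], 'conf': 0.62} [621.38  46.45  92.  ]
[[ 44  41  41  41  41  21  30  80  83  82  81  80  79  79  80  80  81  79
   77  75]
 [ 44  42  40  41  42  21  31  83  81  80  78  78  79  80  81  81  81  79
   78  78]
 [ 44  42  41  42  42  23  20  81  80  80  81  80  80  80  78  78  78  77
   79  79]
 [ 43  42  41  41  41  24  20  76  77  77  78  78  80  80  80  80  78  79
   79  78]
 [ 41  39  39  39  40  25  18  66  66  69  72  72  74  76  77  78  77  79
   81  81]
 [ 39  39  39  39  40  22   6  66  64  63  61  59  59  62  66  74  73  75
   75  77]
 [ 40  39  40  39  40  28 255 255 255 255 255 255 255 255 255  71  69  68
   73  76]
 [ 39  39  40  39  39  20 255 165 242 242 240 245 242 255 255  78  76  77
   77  75]
 [ 37  38  38  38  37  18 255 166 242 241 240 244 242 
[... 374 characters left out ...]
36  36  35  36  37  27 255 178 240 241 239 243 242 255 255  75  73  71
   73  79]
 [ 36  35  36  36  37  29 255 205 199 223 222 229 228 255 255  77  76  76
   75  74]
 [ 34  34  34  34  34  31 204 220 220 218 217 225 222 216 161  83  81  79
   78  80]
 [ 33  34  34  34  34  32  13  84  80  79  79  78  79  80  79  77  78  82
   85  86]
 [ 34  34  34  34  33  33  10 104  90  87  84  84  84  82  82  80  79  80
   80  81]
 [ 33  33  33  32  32  32 103 124  82  84  86  89  90  91  89  87  85  84
   82  81]
 [ 32  33  32  33  31  32 112 101  85  82  81  81  81  86  88  88  88  89
   89  90]]
1812 ((620.0066528320312, 47.56814193725586), (51.483062744140625, 31.527462005615234), 13.112263679504395)
```

View pics/w5.png

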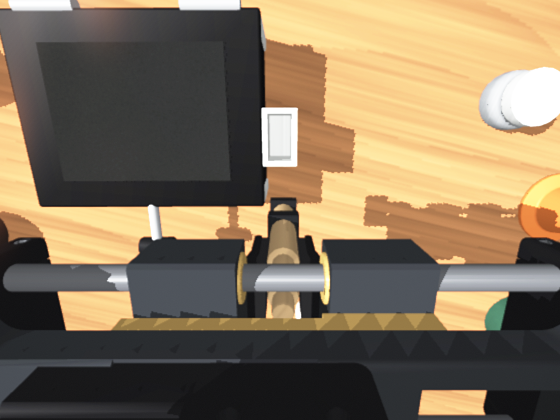

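```bash
python3 - <<'E'
from h import *
p=ctrl.camera("wrist");o=ctrl.get_obs();T=rot(o["tool_rot"])
for z in (0,3,13,52):
  for sx in (18,20):
    for y in(-8,-10,10): print(z,sx,y,proj(p,o["ee_pos"]+T@[sx,y,0]+[0,0,z-87.3]).round(1))
g=p["frame"].sum(2)//3
print(g[190:250:2,262:306:2])
E
```

```text
0 18 -8 [272.9 197.4]
0 18 -10 [270.4 197.4]
0 18 10 [295.6 197.4]
0 20 -8 [272.9 194.9]
0 20 -10 [270.4 194.9]
0 20 10 [295.6 194.9]
3 18 -8 [272.8 198.3]
3 18 -10 [270.2 198.3]
3 18 10 [295.8 198.3]
3 20 -8 [272.8 195.8]
3 20 -10 [270.2 195.8]
3 20 10 [295.8 195.8]
13 18 -8 [272.3 201.3]
13 18 -10 [269.7 201.3]
13 18 10 [296.3 201.3]
13 20 -8 [272.3 198.7]
13 20 -10 [269.7 198.7]
13 20 10 [296.4 198.8]
52 18 -8 [270.2 216.4]
52 18 -10 [267.  216.4]
52 18 10 [299.1 216.4]
52 20 -8 [270.2 213.3]
52 20 -10 [267.  213.3]
52 20 10 [299.2 213.4]
[[ 20 144 164 132 132 133 130 129 127 127 127 125 125 127 132 135 138 138
  137 136 135 136]
 [ 19 143 149 125 127 129 130 131 131 131 130 129 128 125 125 125 126 127
  132 134 136 138]
 [ 19 143 143 123 123 122 121 124 124 127 129 131 131 132 132 129 127 125
  124 125 125 126]
 [ 19 141 137 128 126 125 125 123 122 122 121 122 125 126 128 130 130 131
  131 129 127 126]
 [ 21 142 136 136  92  35  37  37  36  37  37  36  35  35  37  45  45 105
  128 129 131 130]
 [ 17 116 126 129  77  41  43  43  42  39  38  38  38  39  39  38  36  75
  121 120 123
[... 1538 characters left out ...]
9 130 129 125 116 112 110  66
   79 207 205 204]
 [189 209 210  58  96 116 120 123 124 127 130 130 129 125 117 111 109  80
   81 211 211 158]
 [ 46  54  54  30  99 118 120 122 124 127 129 130 129 125 117 111 109  81
   33  55  56  45]
 [ 31  34  32  35 107 118 121 122 124 127 129 130 129 124 117 111 109  85
   31  33  31  30]
 [ 34  32  33  35 109 118 121 122 125 127 130 130 129 126 117 112 109  96
   34  32  33  32]
 [ 33  32  33  40 116 119 120 122 124 128 129 131 129 125 118 113 108 109
   34  32  34  33]
 [ 33  33  31  50 116 118 121 122 124 127 130 129 128 125 117 112 107 108
   41  33  33  33]
 [ 33  34  31  63 117 118 121 127 145 161 174 171 163 138 120 113 107 109
   48  33  31  32]]
```

```bash
python3 -c "
from h import *
plan([621.5,47.5,189],.23)"
```

```text
pos [560.  29. 227.] yaw 13.36 q [ 0.42  0.26 -0.65  1.63  0.17  1.3  -1.59] F [ 0.3 -0.3 -1.5] w 0.177 t 11.9
shift cm [ 6.41 -0.38  3.8 ] turn [0.001 0.    0.003]
```

```bash
python3 -m jog '[[2.2,-0.1,0,0,0,0,0],[2.2,-0.1,0,0,0,0,0],[2,-0.15,0,0,0,0,0],[0,0,2,0,0,0,0],[0,0,1.8,0,0,0,0],[0,0,0,0,0,0,0],[0,0,0,0,0,0,0]]'; python3 - <<'E'
from h import *
plan([621.5,47.5,189],.23)
p=ctrl.camera("wrist");s=ctrl.camera("scene")
o=ctrl.get_obs();T=rot(o["tool_rot"])
f=p["frame"];a=f[150:300,190:390]
P={}
for z in(3,13):
    print(z,[proj(p,o["ee_pos"]+T@[20-1.5,y,0]+[0,0,z-87.3]).round(1) for y in(-10,10)])
c=np.hstack([cv2.resize(a,(400,300),interpolation=0),cv2.resize(s["frame"][170:270,200:333],(400,300),interpolation=0)])
cv2.imwrite("pics/w6.png",c[:,:,::-1])
E
```

```text
clock: 12.78
ee_pos: [621.3, 48.2, 189.3]
tool_rot: [0.0, 0.993, 0.117, 0.0]
force: [-1.1, 0.3, -0.3]
width: 0.171
grasp_force: 25.0
pos [621.3  48.2 189.3] yaw 13.44 q [ 0.33  0.43 -0.63  1.51  0.26  1.28 -1.67] F [-1.1  0.3 -0.3] w 0.171 t 12.775
shift cm [0.01 0.07 0.03] turn [ 0.    -0.     0.005]
3 [array([270.2, 197.3]), array([295.8, 197.3])]
13 [array([269.6, 200.3]), array([296.3, 200.4])]
```

View pics/w6.png

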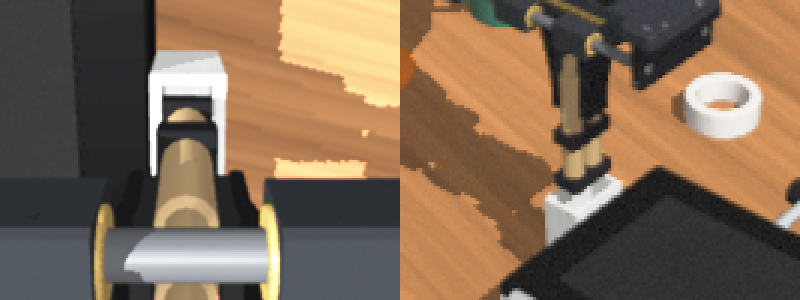

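In the crop, the cap sits over the mouth: rim outer columns are about 264.5–303.5 and the cap is centred near 283. I'll check the fore-aft alignment in numbers.

```bash
python3 - <<'E'
from h import *
p=ctrl.camera("wrist");o=ctrl.get_obs();T=rot(o["tool_rot"])
for n,x in(("far outer",25.5),("far inner",21.5)):
    print(n,[proj(p,np.array([620,47.6,92])+T@[x,y,0]).round(1) for y in(-15.5,15.5)])
g=p["frame"].sum(2)//3
print(g[174:206,260:308:3])
E
```

```text
far outer [array([264.7, 187.9]), array([302.4, 187.9])]
far inner [array([264.8, 192.6]), array([302.3, 192.7])]
[[ 43  28  11 132 131 134 137 140 137 135 132 129 128 127 127 127]
 [ 44  26  12 147 146 146 147 151 152 152 150 149 145 133 127 127]
 [ 43  26  10 184 186 190 185 187 187 188 190 187 187 154 129 126]
 [ 43  26  10 197 196 197 196 196 196 197 198 197 196 168 132 130]
 [ 44  26  15 197 196 195 195 196 196 197 198 196 197 189 136 134]
 [ 42  27  28 198 196 195 196 195 195 195 199 199 223 224 140 138]
 [ 42  26  33 197 196 195 195 195 194 198 219 226 229 231 136 140]
 [ 42  26  56 197 195 195 194 196 197 224 230 230 228 230 129 136]
 [ 42  25  86 197 196 196 196 224 223 229 231 230 228 230 132 132]
 [ 42  26 121 195 194 215 223 229 229 229 230 229 228 230 142 133]
 [ 42  25 160 197 199 228 229 229 229 229 230 229 228 229 154 132]
 [ 42  25 194 224 224 229 228 228 228 227 229 229 227 227 174 133]
 [ 42  24 220 231 231 230 229 229 229 229 230 230 228 228 192 133]
 [ 41  20 255 252 251 250 251 251 250 250 252 252 250 250 241 134]
 [ 42  18 255 255 255 255 255 255 255 255 255 25
[... 458 characters left out ...]
 245 243 242 251 255 255 131]
 [ 40  18 255 255 204 247 247 246 245 248 245 244 253 255 255 128]
 [ 40  16 255 255 126 167 166 167 164 172 194 190 254 255 248 134]
 [ 40  16 255 255  45  57  58  58  58  61  84  82 252 250 224 137]
 [ 41  19 255 255  24  30  26  29  29  29  30  31 199 241 221 139]
 [ 40  19 255 255  38  45  39  41  40  41  39  39 161 240 220 137]
 [ 40  19 255 255  49  55  53  52  52  53  53  52 165 242 220 134]
 [ 40  20 255 255  50  56  55  54  54  56  57  55 167 241 210 132]
 [ 39  20 255 255  50  56  53  67  72  55  56  55 167 240 205 133]
 [ 39  20 255 255  51  55  72 149 142  74  54  55 166 239 204 133]
 [ 39  21 255 255  50  53 165 181 160 124  43  55 167 238 203 134]]
```

Fore-aft is centred within 0.2 mm, and sideways needs about +0.6 mm. I'll correct that and descend.

```bash
python3 -m jog '[[0,0.06,0,0,0,0,0],[0,0,0.7,0,0,0,0],[0,0,0.6,0,0,0,0],[0,0,0.6,0,0,0,0],[0,0,0.6,0,0,0,0],[0,0,0,0,0,0,0]]'
```

```text
clock: 13.68
ee_pos: [621.3, 47.8, 163.4]
tool_rot: [-0.0, 0.993, 0.117, -0.0]
force: [0.1, -1.0, -0.0]
width: 0.173
grasp_force: 25.0
```

```bash
python3 -m jog '[[0,0,0.8,0,0,0,0],[0,0,0.8,0,0,0,0],[0,0,0.8,0,0,0,0],[0,0,0.8,0,0,0,0],[0,0,0.7,0,0,0,0],[0,0,0,0,0,0,0]]'
```

```text
clock: 14.42
ee_pos: [621.3, 47.8, 124.3]
tool_rot: [-0.0, 0.993, 0.117, -0.001]
force: [-0.1, -0.0, -1.0]
width: 0.177
grasp_force: 25.0
```

```bash
python3 -m jog '[[0,0,0.3,0,0,0,0],[0,0,0.2,0,0,0,0],[0,0,0.1,0,0,0,0],[0,0,0,0,0,0,0]]'
```

```text
clock: 14.92
ee_pos: [621.8, 47.9, 119.3]
tool_rot: [0.0, 0.993, 0.117, 0.0]
force: [0.1, -0.7, 2.0]
width: 0.176
grasp_force: 25.0
```

```bash
python3 -m jog '[[0,0,0.1,0,0,0,0],[0,0,0.1,0,0,0,0],[0,0,0,0,0,0,0]]'
```

```text
clock: 15.3
ee_pos: [622.6, 48.2, 119.2]
tool_rot: [0.0, 0.993, 0.117, 0.001]
force: [-3.2, -0.8, 14.5]
width: 0.175
grasp_force: 25.0
```

Contact is 14.5 N at exactly the expected home height. I'll release and rise.

```bash
python3 -m jog '[[0,0,-0.2,0,0,0,0.1],[0,0,0,0,0,0,0.6],[0,0,0,0,0,0,0.6],[0,0,0,0,0,0,0.6],[0,0,0,0,0,0,0.6],[0,0,0,0,0,0,0.6],[0,0,0,0,0,0,0.6],[0,0,-3,0,0,0,0.6],[0,0,-4,0,0,0,0.6],[0,0,-4,0,0,0,0.6],[0,0,0,0,0,0,0.6]]'
python3 - <<'E'
from h import *
plan([484+15-60,147,230],.23)
E
```

```text
clock: 16.68
ee_pos: [623.1, 48.4, 232.7]
tool_rot: [0.0, 0.993, 0.117, 0.003]
force: [-0.1, -0.2, -0.6]
width: 0.6
grasp_force: 0.0
pos [623.1  48.4 232.7] yaw 13.45 q [ 0.33  0.4  -0.64  1.46  0.24  1.35 -1.65] F [-0.1 -0.2 -0.6] w 0.6 t 16.675
shift cm [-15.61 -13.87   0.16] turn [ 0.001 -0.006  0.005]
```

```bash
python3 -m jog '[[-2.6,-2.3,0,0,0,0,0.7],[-2.6,-2.3,0,0,0,0,0.7],[-2.6,-2.3,0,0,0,0,0.7],[-2.6,-2.3,0,0,0,0,0.7],[-2.6,-2.3,0,0,0,0,0.7],[-2.6,-2.3,0,0,0,0,0.7],[0,0,0,0,0,0,0.7],[0,0,0,0,0,0,0.7]]'
cat > m7.py <<'E'
from h import *
np.set_printoptions(precision=2,suppress=True)
plan([488,145,85],.23)
ps=[ctrl.camera(n) for n in("wrist","scene","top")];p=ps[0];s=ps[1]
for q in ps:
    for t,z in(("lid_knob",81),("sleeve_mouth",92),("bails_mid",87.5),("lid_hinge",81)):
        for r in ctrl.spot_point(t,q)[:1]: print(t,r["conf"],np.array(r["point"]),atz(q,r["point"],z))
c=np.hstack([cv2.resize(p["frame"],(400,300)),cv2.resize(s["frame"][170:320,190:390],(400,300),interpolation=0)])
cv2.imwrite("pics/w7.png",c[:,:,::-1]);save(p,"w7raw")
E
python3 m7.py
```

```text
clock: 17.68
ee_pos: [438.1, 145.2, 228.8]
tool_rot: [0.0, 0.993, 0.117, 0.0]
force: [0.9, 0.0, -0.6]
width: 0.699
grasp_force: 0.0
pos [438.1 145.2 228.8] yaw 13.42 q [ 0.34  0.02 -0.76  1.86  0.02  1.26 -1.76] F [ 0.9  0.  -0.6] w 0.699 t 17.675
shift cm [ 4.84  1.17 14.38] turn [ 0. -0.  0.]
lid_knob 0.88 [156.  295.2] [484.64 144.23  81.  ]
lid_knob 0.55 [236.9 335. ] [488.76 147.12  81.  ]
sleeve_mouth 0.88 [230.  260.1] [614.71  38.28  92.  ]
bails_mid 0.53 [239.2 257.4] [634.89  56.69  87.5 ]
lid_hinge 0.64 [287.7 271.8] [693.88 191.24  81.  ]
sleeve_mouth 0.73 [193.4 274.9] [624.02  46.56  92.  ]
bails_mid 0.51 [193.6 274.7] [624.4   47.07  87.5 ]
lid_hinge 0.68 [169.2 218.4] [693.67 197.12  81.  ]
```

View pics/w7.png

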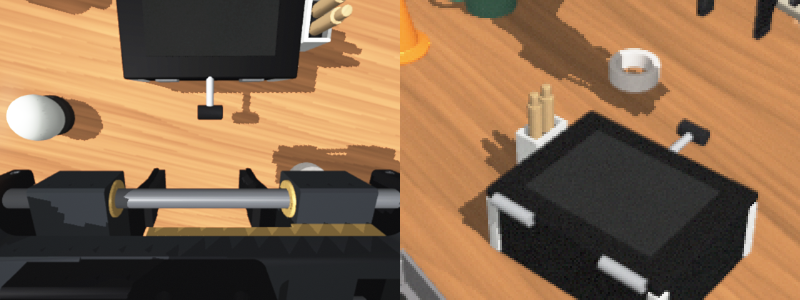

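The bails are seated in the sleeve with the band below the rim. The knob shows at about (293,157) in the wrist picture, and I'll refine it with its mask.

```bash
python3 - <<'E'
from h import *
p=ctrl.camera("wrist");f=p["frame"].max(2)
m=np.zeros((420,560),np.uint8);m[140:175,265:325]=(f<60)[140:175,265:325]
n,l,st,c=cv2.connectedComponentsWithStats(m);i=1+st[1:,4].argmax();print(st[i],c[i])
x,y,w,h=st[i][:4]
for a in((y+h/2-.5,x-.5),(y+h/2-.5,x+w-.5),(y-.5,x+w/2),(y+h-.5,x+w/2)): print(a,atz(p,a,81).round(1))
plan([484.2,145.5,84],.232)
E
```

```text
[278 148  34  19 631] [294.48494453 157.12361331]
(np.float64(157.0), np.float64(277.5)) [479.3 161.4  81. ]
(np.float64(157.0), np.float64(311.5)) [487.  129.3  81. ]
(np.float64(147.5), np.float64(295.0)) [492.1 147.1  81. ]
(np.float64(166.5), np.float64(295.0)) [474.4 142.6  81. ]
pos [437.8 145.8 229. ] yaw 13.45 q [ 0.34  0.02 -0.76  1.86  0.02  1.27 -1.76] F [-0.3 -0.7  1. ] w 0.697 t 18.475
shift cm [ 4.51  1.11 14.5 ] turn [ 0.    -0.     0.003]
```

```bash
python3 -m jog '[[2.2,0.55,0,0,0,0,0.65],[2.25,0.55,0,0,0,0,0.65],[0,0,3.5,0,0,0,0.65],[0,0,4,0,0,0,0.65],[0,0,4,0,0,0,0.65],[0,0,3,0,0,0,0.65],[0,0,0,0,0,0,0.65],[0,0,0,0,0,0,0.3]]' 30; python3 -m jog '[[0,0,0,0,0,0,0.3],[0,0,0,0,0,0,0.3],[0,0,0,0,0,0,0.3],[0,0,0,0,0,0,0.3]]'
```

```text
clock: 19.48
ee_pos: [484.3, 145.8, 85.3]
tool_rot: [-0.0, 0.993, 0.117, 0.001]
force: [-0.8, -0.1, -0.1]
width: 0.597
grasp_force: 0.0
clock: 19.98
ee_pos: [484.2, 145.4, 84.5]
tool_rot: [0.0, 0.993, 0.117, 0.001]
force: [1.7, -1.3, 1.9]
width: 0.388
grasp_force: 30.0
```

The pull is gripped (34 mm wide). I'll lift along the arc with the tool vertical, first to 30°.

```bash
python3 -m jog '[[0.04,0,-0.93,0,0,0,0.3],[0.04,0,-0.93,0,0,0,0.3],[0.25,0,-1.86,0,0,0,0.3],[0.4,0,-1.83,0,0,0,0.3],[0.57,0,-1.79,0,0,0,0.3],[0.71,0,-1.74,0,0,0,0.3],[0.87,0,-1.66,0,0,0,0.3],[0,0,0,0,0,0,0.3],[0,0,0,0,0,0,0.3]]' 35; cat > m8.py <<'E'
from h import *
o=ctrl.get_obs();print(o["ee_pos"].round(1),o["force"].round(1),o["ft_torque"].round(2),o["width"],o["grasp_force"])
# knob estimate in the lid plane
k0=np.array([484.0,145.5,81]);u=np.array([np.cos(.232),np.sin(.232),0]);h=k0+215*u
g=o["ee_pos"]+rot(o["tool_rot"])@[0,0,3];d=h-g;print("angle",np.degrees(np.arctan2(g[2]-81,d@u)),"r",np.hypot(d@u,g[2]-81))
p=ctrl.camera("scene")
for t in("lid_knob","lid_hinge"):
    for r in ctrl.spot_point(t,p)[:1]:
        a,dr=ray(p,r["point"]);nrm=np.array([-u[1],u[0],0]);X=a+dr*((k0-a)@nrm)/(dr@nrm);print(t,r["conf"],X.round(1),np.degrees(np.arctan2(X[2]-81,(h-X)@u)).round(1),np.hypot(X[2]-81,(h-X)@u).round(1))
save(p,"end%d"%(o["clock"]*10))
E
python3 m8.py
```

```text
clock: 21.1
ee_pos: [510.3, 151.8, 191.0]
tool_rot: [0.0, 0.993, 0.117, -0.001]
force: [-4.0, -2.0, -1.3]
width: 0.389
grasp_force: 35.0
[510.3 151.8 191. ] [-4.  -2.  -1.3] [-0.42  0.99  0.01] 0.38919670430629744 34.99972639605403
angle 29.64628579425391 r 216.32351379671863
lid_knob 0.78 [506.1 150.7 189.6] 29.5 220.9
lid_hinge 0.74 [692.8 194.8  84.3] 82.3 3.3
```

Both the arm and the scene camera read about 29.5° with a firm grip. Continuing to 60°.

```bash
python3 -m jog '[[1.05,0,-1.58,0,0,0,0.3],[1.16,0,-1.49,0,0,0,0.3],[1.27,0,-1.38,0,0,0,0.3],[1.38,0,-1.27,0,0,0,0.3],[1.49,0,-1.14,0,0,0,0.3],[0.8,0,-0.54,0,0,0,0.3],[0.8,0,-0.5,0,0,0,0.3],[0,0,0,0,0,0,0.3],[0,0,0,0,0,0,0.3],[0,0,0,0,0,0,0.3]]'; python3 m8.py
```

```text
clock: 22.5
ee_pos: [587.8, 170.6, 270.3]
tool_rot: [0.0, 0.993, 0.117, -0.001]
force: [-6.2, -1.9, 2.3]
width: 0.385
grasp_force: 35.0
[587.8 170.6 270.3] [-6.2 -1.9  2.3] [-0.44  1.47  0.05] 0.38472797572785417 35.00363118946552
angle 59.84070976497391 r 215.45299389734203
lid_knob 0.65 [585.4 169.5 271.7] 59.8 220.6
lid_hinge 0.87 [688.3 193.8  73.6] -55.4 8.9
```

```bash
python3 - <<'E'
from h import *
p=ctrl.camera("scene");k0=np.array([484.0,145.5,81]);u=np.array([np.cos(.232),np.sin(.232),0]);n=np.array([-u[1],u[0],0]);h=k0+215*u
def lid(a,S=1):
    # 170 mm in front of hinge .. 4 behind, plate 10 mm thick about the hinge height
    q=np.array([h+n*y+(-u*np.cos(a)+np.array([0,0,1])*np.sin(a))*x+(u*np.sin(a)+np.array([0,0,1])*np.cos(a))*t for x in(-4,170) for y in(-112,112) for t in(-5,5)])
    return np.array([proj(p,k) for k in q])
b=p["frame"].copy()
r=ctrl.masks_of("lid",p)
for a in np.radians(np.arange(52,69,2)):
    m=np.zeros((420,560),np.uint8);cv2.fillConvexPoly(m,cv2.convexHull(lid(a).round().astype(np.int32)),1)
    if r: M=r[0]["mask"];print(round(np.degrees(a)),(m.astype(bool)&M).sum()/(m.astype(bool)|M).sum())
cv2.polylines(b,[cv2.convexHull(lid(np.radians(60)).round().astype(np.int32))],True,(255,0,0),1)
cv2.imwrite("pics/fin.png",cv2.resize(b[130:350,150:420,::-1],None,fx=2.7,fy=2.7,interpolation=0))
E
```

```text
52 0.9104284720151109
54 0.921549056792095
56 0.9408672798948752
58 0.9419040859778972
60 0.9364646464646464
62 0.9172019269369731
64 0.8993228440549691
66 0.872121751161182
68 0.8506423457879768
```

View pics/fin.png

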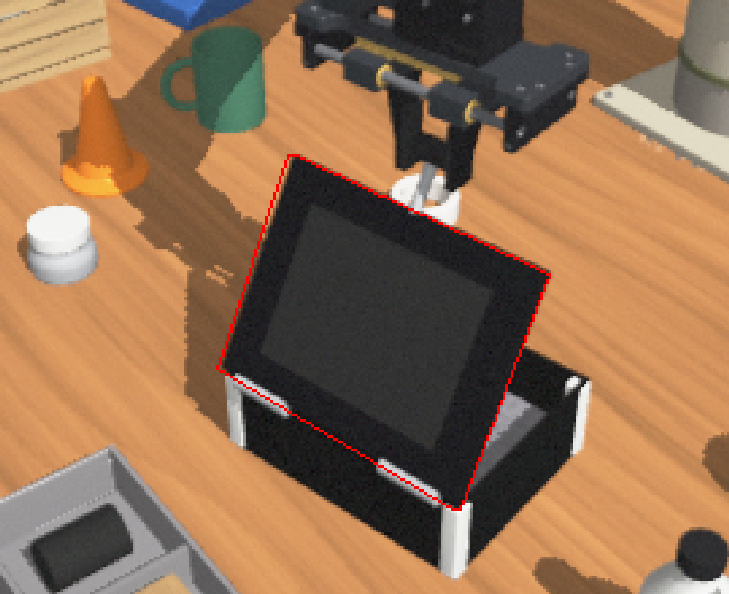

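The overlay of the 60° lid outline matches the picture, and the hold is steady. Handing in.

```bash
python3 -c "
from h import *
o=ctrl.get_obs();print(o['ee_pos'],o['force'],o['grasp_force'],o['clock']);print(ctrl.close_job())"
```

```text
[587.7509362  170.59511187 270.25583934] [-5.84201295 -2.26330998  2.53821507] 35.00360573641956 22.75
the job is handed in; nothing more can be done
None
```

The bail pair is fully home in the sleeve and released, and the gripper is holding the lid at about 60° (59.8° by arm position and camera); I handed the job in at 22.75 s and left the other items untouched.

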